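# Lay square tube in the support jig and nip up the jack's lock ring

### The arm

A 6-joint arm with a two-finger parallel gripper is mounted at the origin on the work surface. World frame = base frame: x ahead of the robot, y to its left, z up, the work surface at z = 0. Lengths are in m, angles in degrees, forces in N, time in s.
With the tool pointing down it reaches from about 0.425 to 1.125 m from the base axis. Payload 14.9 kg.
Tool frame: the origin (TCP) lies between the finger pads; the fingertips stand 22 mm ahead of it and the grasp point (between the pads) lies 3 mm ahead of it; x points along the fingers, z is the direction in which the jaws open and shut, and the axes are right-handed (so a half turn about x gives the same grasp; the last joint's range is limited). The gripper opens to 91 mm and grips with 3 to 60 N. Pads are 32 mm wide; open, the fingers measure 118 mm over their backs; the gripper's body (76 mm by 178 mm) begins 60 mm behind the grasp point.
Start: joints at [74.868, 21.709, 99.362, -0, 58.929, -1.908], TCP at [0.16, 0.681, 0.236] pointing down, gripper open.
Joint ranges: [-158.91, 158.91], [-42.39, 125.64], [0.06, 152.35], [-60.88, 240.88], [17.5, 164.5], [-176.32, 176.32]. Speed limits (degrees/s): [108.29, 108.29, 136.94, 180, 180, 180].

### API

Orientations are given as a 3x3 rotation matrix whose columns are the frame's x, y, z axes.
In Python, from cell import manip gives the robot as it stands. The module is installed in compiled form; this text tells all that it offers. Calls block until the motion is done:
- manip.goto(position, orientation): joint-space move of the TCP to a pose.
- manip.move_l(position, max_speed=0.15, rot=None): straight line of the TCP; rot=None keeps the orientation; max_speed is the mean speed in m/s.
- manip.set_joints(angles): joint-space move.
- manip.grip(opening, grasp_force=None): opening from 0.0 (shut) to 1.0 (fully open); grasp_force is the grip in N (None keeps the last); returns when the fingers have stopped.
- manip.wait(seconds).
- manip.solve_ik(position, orientation): joint angles nearest the present ones, or None.
- manip.get_state(): the state.
- manip.capture(name): name is "side" or "top" or "wrist"; returns the picture (420x560x3 uint8, red, green, blue); there is no depth.
- manip.get_calibration(name): a dict with "fx", "fy", "cx", "cy" (pixels), "eye" and "rotation" of the camera in the world. Camera axes: x right, y down, z forward; pixel columns grow to the right and rows downward; lengths in m; the calibration is good to about 2 mm. A picture is of the moment at which its call begins: read the wrist's pose just before it. get_calibration takes no time and is no camera call; for the wrist camera it gives the pose at the moment of the call.
A pose or a line that the arm cannot do raises manip.IKError and nothing moves.
- manip.close_job(): hands the job in, once; it reports no verdict.
The state is a dict: "time": time; "joint_positions": joint angles; "qd": joint speeds; "joint_torque": joint torques, N m; "eef_pos": TCP position; "eef_rot": TCP orientation; "wrist_force": force on the tool from outside, world axes, zero at the start; "ft_torque": the same for the moment, N m; "grip_width": opening from 0.0 (shut) to 1.0 (fully open).
Only numpy, scipy, OpenCV 4.12 (cv2) and the standard library are available. Lean on these libraries where they do the work, as an engineer would, in place of code of your own. Each camera call takes 0.05 s, during which the arm holds its last target.

### The job

Lay the loose length of square steel tube in the two forks of the support jig, about central and right down on both seats, so that it holds the jack's fork and threaded barrel from turning. Then screw the knurled brass lock ring down (clockwise seen from above) against the jack's housing and nip it up firmly by feel, without overtightening it and without the fork ever swinging far round with the ring. Set the tube down gently, leave it lying in the forks, and leave everything else on the table where it is.

Things in the scene. Friction and masses are not known exactly. Their poses are not given: they have to be found in the camera images.
- fixture: Fixed support jig: grey rail 80 x 340 x 12 mm with a screw jack and a post, each with a fork. Origin: underside of the rail on the jack's axis; z up, y along the rail to the post (axis at y = 220 mm; rail ends at y = -60 and 280). Jack from below: flange 76 mm across to z = 20, red housing 51 mm across, its top 56 mm across with a fibre washer on it (face at z = 78.8 to 81.2 mm), brass ring, fork. Post: red, 34 x 30 mm.
- post_seat (a point): Centre of the seat in the post's fork, which cannot turn, at z = 109 mm; axes as the fixture's. Both forks are alike: the tube lies along y; 22 mm between upright cheeks 13 mm high and 32 mm long; above them lips flare out to a mouth 36 mm wide, rim at z = 129 mm; at most 48 mm wide over the lips.
- jack_seat (a point): Centre of the seat (z = 109 mm) in the jack's fork, which is one with the threaded barrel; its y axis is the way the tube lies. At the start up to 0.2 rad out of line with the fixture. It turns easily (0.035 N m): the tube, pushed down into the lips with up to 15 to 20 N, swings it into line; with the tube down in both forks it can turn only about 0.07 rad.
- ring: Knurled brass lock ring on the barrel under the jack's fork, 62 mm across, 20 mm high, white mark on top. Origin: centre of its underside, z up, x towards the mark. At the start 0.4 to 4.2 mm above the washer. Right-hand coarse thread, 10 mm a turn relative to the barrel. Stiff on the thread (0.09 N m): if the barrel is not held, barrel and fork just turn with it.
- ring_grip (a point): Centre of the ring at half height, 10 mm above ring; grip here from above, fingers either side of the tube, and swing up to 0.65 rad either way from square to the tube. Clockwise it turns 0.3 to 2.6 rad to meet the washer, then torque climbs about 1 N m a radian, a little jerkily. Firm is 0.35 to 0.55 N m in all; under 0.25 is loose, 0.75 overtightened. It stays tight when let go.
- tube: The loose square steel tube, bright grey, 20 x 20 x 300 mm, 0.27 to 0.45 kg, lying on the table. Origin: centre of its underside; x along its length, z up. Only this one of the three loose lengths is wanted.
- tube_mid (a point): Centre of the tube (10 mm above its origin).
- pipe: Bystander: brown round pipe 25 mm across, 300 mm long, lying near the tube; origin at its underside's middle, x along it.
- flatbar: Bystander: grey flat bar 300 x 30 x 8 mm near the tube; origin at its underside's middle, x along it.
- chipping_hammer: Bystander: all-steel chipping hammer with a coil handle, 240 mm long.
- wire_brush: Bystander: wooden wire brush, 240 mm long.
- magnet_square: Bystander: orange square magnet holder 75 x 75 x 18 mm.
- spanner: Bystander: steel spanner, 200 mm long.
- spray_can: Bystander: blue spray can, 56 mm across, 170 mm tall.
- offcut_angle: Bystander: offcut of angle iron, 70 x 35 x 35 mm.

How it is judged:
By the outcome, as a careful person would: the job done as asked, in the order asked, and still so for the second after the job is handed in, with the robot touching nothing.
It also fails if it takes over 64 s, if anything falls off the work surface, if the arm or the gripper's body presses on something with over 40 N, if the wrist force passes 120 N, or if a joint passes its speed limit or range.

## Working session

There is one attempt and no reset: what is moved stays moved. The work goes in short steps, each a Python script; the robot and the scene stay as the last script left them, time stands still between calls to the robot, and variables do not carry over. Pictures are saved under pics/ and viewed, and the job is handed in when it is done.

```bash
ls; mkdir -p pics; python3 - <<'E'
from cell import manip
import cv2, numpy as np
s=manip.get_state()
print({k:np.round(v,3) for k,v in s.items()})
for n in ["side","top","wrist"]:
    c=manip.get_calibration(n); print(n,{k:np.round(v,4).tolist() for k,v in c.items()})
    im=manip.capture(n); cv2.imwrite(f"pics/{n}0.png",im[:,:,::-1])
E
```

```text
pics
{'time': np.float64(0.0), 'joint_positions': array([ 7.4869e+01,  2.1739e+01,  9.9396e+01, -2.0000e-03,  5.8927e+01,
       -1.9060e+00]), 'qd': array([-0.083,  0.007, -0.013,  0.063, -0.087, -0.022]), 'joint_torque': array([ 1.0000e-03, -7.6372e+01, -4.3437e+01,  6.5000e-02,  4.2000e-02,
       -0.0000e+00]), 'eef_pos': array([0.16 , 0.681, 0.235]), 'eef_rot': array([[-0.   , -0.973,  0.229],
       [-0.001,  0.229,  0.973],
       [-1.   ,  0.   , -0.001]]), 'wrist_force': array([-0.191,  0.371,  0.084]), 'ft_torque': array([-0.042, -0.003,  0.011]), 'grip_width': np.float64(1.003)}
side {'fx': 512.3704, 'fy': 512.3704, 'cx': 282.4589, 'cy': 208.0815, 'eye': [0.3033, -0.9143, 0.9598], 'rotation': [[0.9496, -0.2038, 0.2383], [-0.3136, -0.6199, 0.7193], [0.0012, -0.7577, -0.6526]]}
top {'fx': 433.8376, 'fy': 433.8376, 'cx': 278.0334, 'cy': 209.5653, 'eye': [0.35, 0.027, 1.2605], 'rotation': [[0.0477, -0.9735, 0.2235], [-0.9989, -0.046, 0.0127], [-0.0021, -0.2239, -0.9746]]}
wrist {'fx': 360.0804, 'fy': 360.0804, 'cx': 281.2473, 'cy': 206.5944, 'eye': [0.0914, 0.6974, 0.3833], 'rotation': [[0.2288, 0.9423, 0.2445], [0.9735, -0.2213, -0.058], [-0.0005, 0.2512, -0.9679]]}
```

View pics/side0.png

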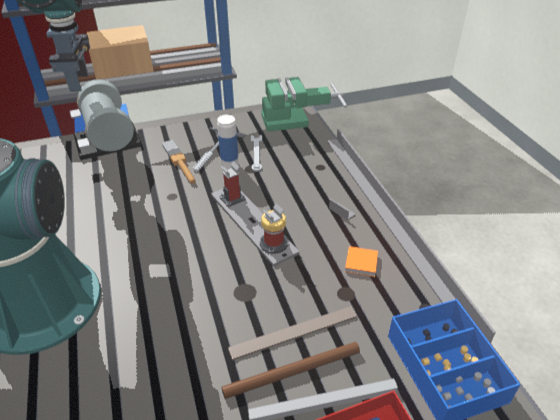

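View pics/top0.png

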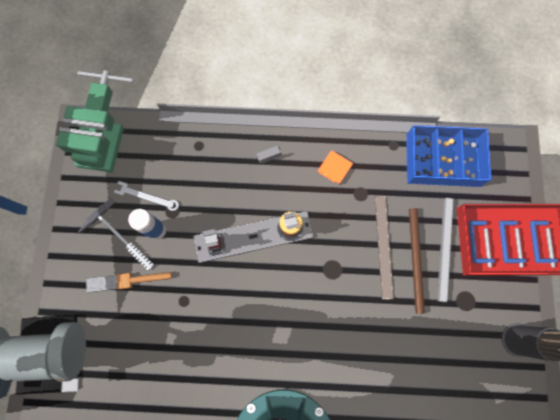

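View pics/wrist0.png

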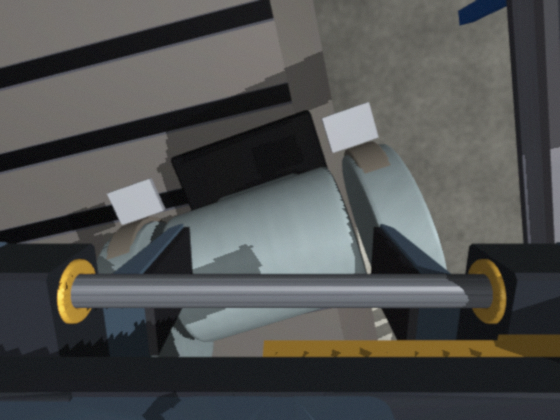

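The side and top pictures show the tube, the rightmost of the three lengths, from about (449,199) to (443,301) in top, next to a red tray. The pipe is at (417,260), the flat bar at (385,247), the jack at (291,223) and the post at (212,241). Next I'll measure these.

```bash
cat > h.py <<'E'
from cell import manip
import cv2, numpy as np
def ray(n,u,v,c=None):
    c=c or manip.get_calibration(n)
    d=np.array(c["rotation"])@np.array([(u-c["cx"])/c["fx"],(v-c["cy"])/c["fy"],1.0]); return np.array(c["eye"]),d
def onz(n,u,v,z,c=None):
    e,d=ray(n,u,v,c); return e+d*(z-e[2])/d[2]
def proj(n,p,c=None):
    c=c or manip.get_calibration(n)
    q=np.array(c["rotation"]).T@(np.array(p)-np.array(c["eye"])); return np.array([c["fx"]*q[0]/q[2]+c["cx"],c["fy"]*q[1]/q[2]+c["cy"]])
def tri(obs):
    A=np.zeros((3,3));b=np.zeros(3)
    for n,u,v in obs:
        e,d=ray(n,u,v);d=d/np.linalg.norm(d);P=np.eye(3)-np.outer(d,d);A+=P;b+=P@e
    return np.linalg.solve(A,b)
def down(a):
    # tool x down, jaw (z) axis at angle a (rad) in world xy
    x=np.array([0,0,-1.]);z=np.array([np.cos(a),np.sin(a),0]);return np.column_stack([x,np.cross(z,x),z])
E
python3 - <<'E'
from h import *
im=cv2.imread("pics/top0.png")
a=cv2.resize(im[185:315,370:500],None,fx=5,fy=4.6,interpolation=cv2.INTER_CUBIC)
cv2.imwrite("pics/top_tube.png",a)
b=cv2.resize(im[200:275,185:325],None,fx=5.5,fy=5.5,interpolation=cv2.INTER_CUBIC)
cv2.imwrite("pics/top_jig.png",b)
im=cv2.imread("pics/side0.png")
b=cv2.resize(im[150:270,200:310],None,fx=5,fy=5,interpolation=cv2.INTER_CUBIC)
cv2.imwrite("pics/side_jig.png",b)
b=cv2.resize(im[290:420,210:430],None,fx=3.5,fy=3.5,interpolation=cv2.INTER_CUBIC)
cv2.imwrite("pics/side_tube.png",b)
# tube mask top
im=cv2.imread("pics/top0.png");hsv=cv2.cvtColor(im,cv2.COLOR_BGR2HSV)
m=((hsv[...,1]<45)&(hsv[...,2]>130)).astype(np.uint8); m[:,:432]=0;m[:,460:]=0;m[:190]=0;m[310:]=0
cs,_=cv2.findContours(m,0,2);c=max(cs,key=cv2.contourArea);r=cv2.minAreaRect(c);print(r, cv2.contourArea(c))
bp=cv2.boxPoints(r)
for p in bp: print(p,onz("top",*p,0.02).round(4))
print(onz("top",*r[0],0.02))
E
```

```text
((442.5, 249.5), (103.0, 21.0), 90.0) 1530.0
[432. 198.] [ 0.6909 -0.4088  0.02  ]
[453. 198.] [ 0.6938 -0.4706  0.02  ]
[453. 301.] [ 0.3956 -0.458   0.02  ]
[432. 301.] [ 0.3928 -0.3994  0.02  ]
[ 0.53931151 -0.43403889  0.02      ]
```

View pics/top_tube.png

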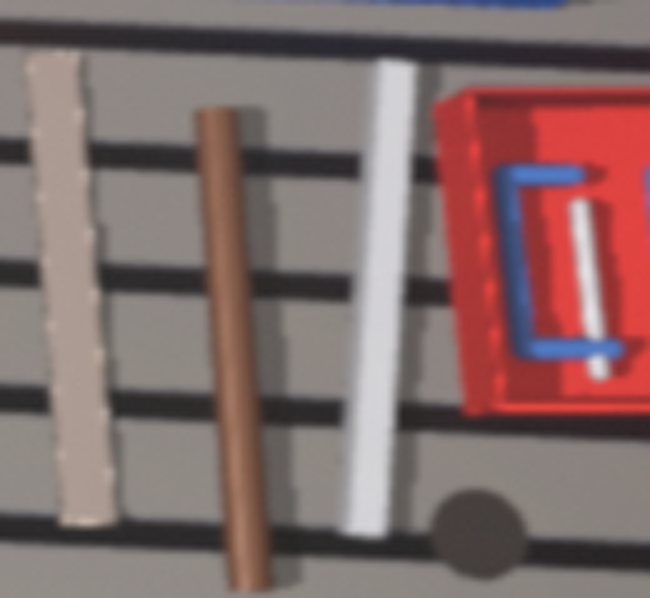

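View pics/top_jig.png

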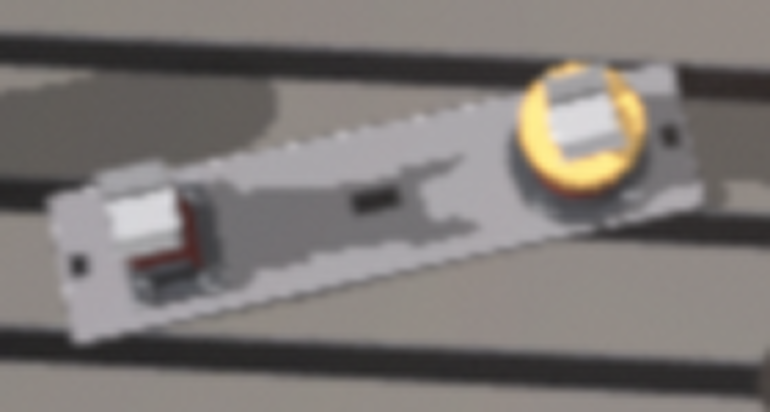

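View pics/side_jig.png

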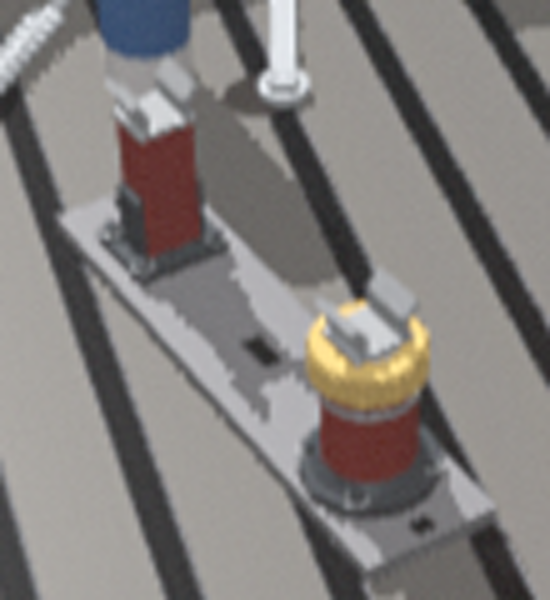

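View pics/side_tube.png

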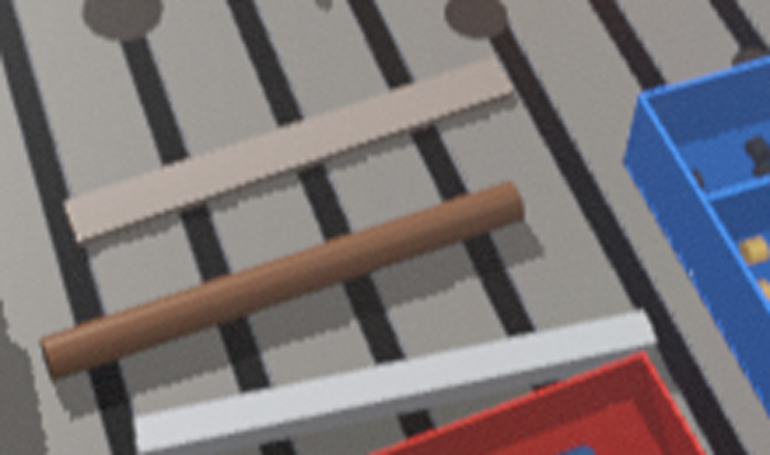

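The top crop shows the tube's right edge running from (417,62) to (385,535), with a thin left side face also visible. There's a gap of about 60 mm to the pipe and 30 mm to the tray. The jig crop has rail corners at about (50,200), (72,342), (703,205) and (672,68), and the forks are easy to see.

```bash
python3 - <<'E'
from h import *
im=cv2.imread("pics/top0.png");g=im.min(2).astype(float)
for r in (205,230,250,270,295): print(r,g[r,430:462].astype(int))
# tray corner
P=lambda x,y:(370+x/5-.4,185+y/4.6-.4); S=lambda x,y:(210+x/3.5-.4,290+y/3.5-.4)
print("tray corner",tri([("top",*P(437,103)),("side",*S(645,353))]).round(4))
for q in [(437,103),(470,412)]: print("tray z.04",onz("top",*P(*q),.04).round(4))
# rail
J=lambda x,y:(185+x/5.5-.4,200+y/5.5-.4)
hsv=cv2.cvtColor(im,cv2.COLOR_BGR2HSV)
for q in [(48,200),(74,343),(705,205),(674,66)]: print("rail",onz("top",*J(*q),.012).round(4))
c=[onz("top",*J(*q),.012) for q in [(48,200),(74,343),(705,205),(674,66)]]
print([np.linalg.norm(c[i]-c[(i+1)%4]).round(4) for i in range(4)])
# ring by yellow mask
for n,img in(("top",im),("side",cv2.imread("pics/side0.png"))):
    h=cv2.cvtColor(img,cv2.COLOR_BGR2HSV); m=((h[...,0]>15)&(h[...,0]<32)&(h[...,1]>90)&(h[...,2]>120)).astype(np.uint8)
    if n=="top": m[:200]=0;m[250:]=0
    m[:, :255]=0;m[:,315:]=0;m[:195]=0;m[260:]=0
    cs,_=cv2.findContours(m,0,2);cc=max(cs,key=cv2.contourArea);print(n,cv2.boundingRect(cc),cv2.minEnclosingCircle(cc))
E
```

```text
205 [131 131 132 131 131 131 132 131 131 132 132 131 134 143 156 176 198 207
 209 210 209 202 171 122  95  90  94 106 118 113 101  84]
230 [131 131 131 131 131 131 130 131 131 131 132 141 150 164 188 205 209 209
 209 206 189 151 107  91  89  95 110 120 102  71  56  55]
250 [ 99  95  89  88  87  83  80  79  79  89 121 150 171 194 206 209 209 209
 202 171 114  62  46  45  45  48  50  49  48  48  51  54]
270 [118 121 123 124 124 124 125 127 133 144 155 177 199 208 210 210 210 203
 173 123  94  89  94 110 124 129 128 130 129 129 128 123]
295 [129 132 132 132 132 131 134 140 150 165 189 206 211 210 211 208 194 156
 109  90  90  96 111 126 129 128 118  96  72  63  61  61]
tray corner [ 0.6719 -0.4796  0.0287]
tray z.04 [ 0.662 -0.473  0.04 ]
tray z.04 [ 0.4697 -0.4828  0.04  ]
rail [0.5459 0.286  0.012 ]
rail [0.4711 0.2655 0.012 ]
rail [ 0.5597 -0.0616  0.012 ]
rail [ 0.6342 -0.0428  0.012 ]
[np.float64(0.0775), np.float64(0.3389), np.float64(0.0769), np.float64(0.3405)]
top (279, 213, 23, 21) ((289.8623046875, 222.6884002685547), 11.732643127441406)
side (262, 214, 24, 18) ((273.3254089355469, 220.515869140625), 12.192614555358887)
```

```bash
python3 - <<'E'
from h import *
# tube from the right top edge
e=np.array([onz("top",u,v,.02)[:2] for u,v in [(452.6,205),(451.1,230),(449.6,250),(448.7,270),(447.1,295)]])
vx,vy,x0,y0=cv2.fitLine(e.astype(np.float32),cv2.DIST_L2,0,.001,.001).ravel()
print("tube edge dir",np.degrees(np.arctan2(vy,vx)),x0,y0)
for r in [198,301.5]: print(onz("top",449,r,.02))
can=onz("top",140,216,.17);print("can",can.round(3))
s0=manip.get_state()['time']
f=np.array([-.2606,.9655]);a=np.arctan2(f[1],f[0])
manip.goto([0.622,0.132,0.30],down(a))
s=manip.get_state();print(s['time']-s0,s['eef_pos'],s['joint_positions'].round(1))
c=manip.get_calibration("wrist");np.save("wc1.npy",c,allow_pickle=True)
cv2.imwrite("pics/wrist1.png",manip.capture("wrist")[:,:,::-1])
cv2.imwrite("pics/top1.png",manip.capture("top")[:,:,::-1])
E
```

```text
tube edge dir -5.7526236 0.5403183 -0.4550999
[ 0.69328381 -0.4588197   0.02      ]
[ 0.39369382 -0.4467703   0.02      ]
can [0.566 0.395 0.17 ]
2.5500000000000003 [0.6218528  0.13258016 0.29989941] [  9.9  12.1 104.8   0.   63.1 -95.2]
```

View pics/wrist1.png

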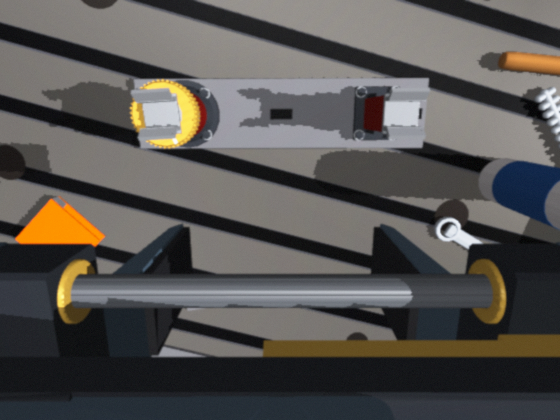

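The wrist picture shows the whole jig. The jack's fork is at about (160,113) on the brass ring, the post's fork at about (403,112), and the rail runs from (133,79) to (428,148). I'll zoom in on both forks.

```bash
python3 - <<'E'
from h import *
im=cv2.imread("pics/wrist1.png")
cv2.imwrite("pics/w1_jack.png",cv2.resize(im[70:160,115:225],None,fx=6.5,fy=6.5,interpolation=cv2.INTER_CUBIC))
cv2.imwrite("pics/w1_post.png",cv2.resize(im[70:160,340:440],None,fx=6.5,fy=6.5,interpolation=cv2.INTER_CUBIC))
E
```

```text
(no output)
```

View pics/w1_jack.png

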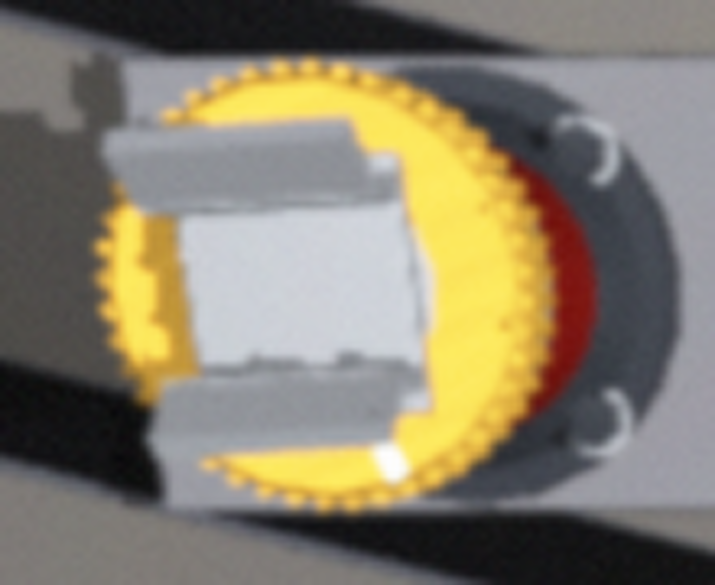

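View pics/w1_post.png

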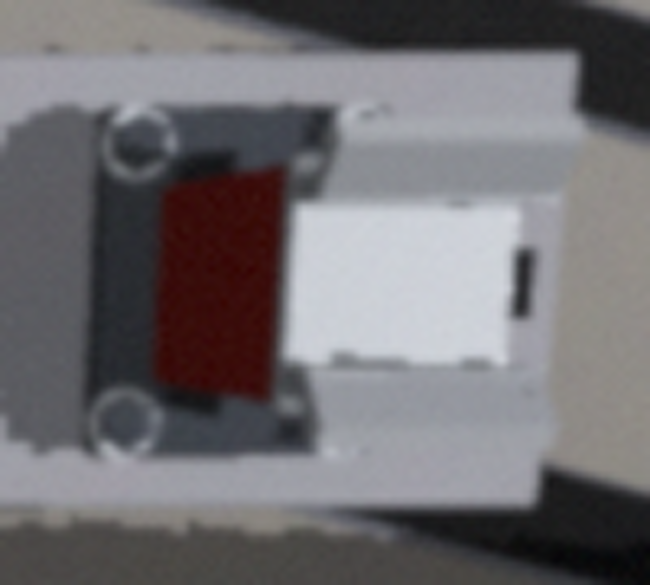

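```bash
python3 - <<'E'
from h import *
c=np.load("wc1.npy",allow_pickle=True).item()
J=lambda x,y:(115+(x+.5)/6.5-.5,70+(y+.5)/6.5-.5); Q=lambda x,y:(340+(x+.5)/6.5-.5,70+(y+.5)/6.5-.5)
js=[onz("wrist",*J(*p),.109,c) for p in [(178,213),(405,206),(426,366),(198,371)]]
ps=[onz("wrist",*Q(*p),.109,c) for p in [(294,203),(521,205),(508,363),(285,361)]]
j=np.mean(js,0);p=np.mean(ps,0)
print("jack",j.round(4),"post",p.round(4),np.linalg.norm(p-j))
d=(p-j)[:2];th=np.arctan2(d[1],d[0]);print("axis deg",np.degrees(th))
# jack fork orientation
e=np.array(js[1])-js[0];e2=np.array(js[2])-js[3];print([np.degrees(np.arctan2(v[1],v[0])) for v in (e,e2)])
for q in [(133,79),(428,79),(421,149),(141,149)]: print("rail",onz("wrist",*q,.012,c).round(4))
print("ring mark",onz("wrist",*J(392,462),.103,c).round(4))
print("cyl centre ring", onz("wrist",*J(330,285),.103,c).round(4))
# spans
print(np.linalg.norm(js[1]-js[0]),np.linalg.norm(js[3]-js[0]),np.linalg.norm(ps[1]-ps[0]),np.linalg.norm(ps[3]-ps[0]))
# hull: ring mask circle fit
E
```

```text
jack [0.5832 0.0087 0.109 ] post [0.5252 0.22   0.109 ] 0.21906364367125783
axis deg 105.35100708853514
[np.float64(106.83126405146437), np.float64(106.36160291673319)]
rail [ 0.5616 -0.0594  0.012 ]
rail [0.4733 0.2667 0.012 ]
rail [0.5502 0.2872 0.012 ]
rail [ 0.638  -0.0373  0.012 ]
ring mark [0.6043 0.0239 0.103 ]
cyl centre ring [0.5821 0.0106 0.103 ]
0.03165139244168886 0.021480664327154297 0.0315849316976477 0.021432245001260248
```

The seats come out at (0.583, 0.009) and (0.525, 0.220), which is 219 mm apart against 220 expected, with the axis at about 105.3°. The seat sizes match too. Now I'll move over the tube and look with the wrist camera.

```bash
python3 - <<'E'
from h import *
a=np.radians(84.25)
print(onz("top",463.6,274.2,.029).round(4))
for k in (a,a+np.pi):
    q=manip.solve_ik([.5445,-.4454,.15],down(k)); print(None if q is None else np.round(q,1))
for k in (np.radians(15.25),np.radians(195.25)):
    q=manip.solve_ik([.554,.114,.2],down(k)); print(None if q is None else np.round(q,1))
    q=manip.solve_ik([.583,.009,.09],down(k+.65)); print(None if q is None else np.round(q,1))
    q=manip.solve_ik([.583,.009,.09],down(k-.65)); print(None if q is None else np.round(q,1))
s0=manip.get_state()['time']
manip.goto([.5445,-.4454,.17],down(a))
manip.grip(0.42,40)
s=manip.get_state();print(s['time']-s0,s['eef_pos'],s['joint_positions'].round(1),s['grip_width'])
c=manip.get_calibration("wrist");np.save("wc2.npy",c,allow_pickle=True)
cv2.imwrite("pics/wrist2.png",manip.capture("wrist")[:,:,::-1])
E
```

```text
[ 0.4707 -0.4874  0.029 ]
[ -41.2   27.8  100.8   -0.    51.5 -125.4]
[-41.2  27.8 100.8  -0.   51.5  54.6]
[  9.3  12.5 116.1  -0.   51.4  -6. ]
[ -1.4  23.7 115.7  -0.   40.6 -53.9]
[ -1.4  23.7 115.7  -0.   40.6  20.6]
[  9.3  12.5 116.1  -0.   51.4 174. ]
[ -1.4  23.7 115.7  -0.   40.6 126.1]
[  -1.4   23.7  115.7   -0.    40.6 -159.4]
3.0583 [ 0.5444792  -0.44540851  0.16998849] [ -41.2   26.3  100.5   -0.    53.2 -125.4] 0.41885864529208483
```

View pics/wrist2.png

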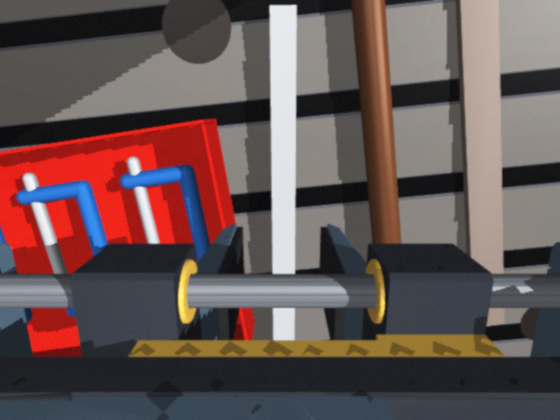

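The tube lies vertically in the wrist picture at u of about 270–297, with its far end at row 6. It sits centred between the fingers and parallel to the jaws. I'll narrow the opening a little to clear the tray, check the end point and grasp.

```bash
python3 - <<'E'
from h import *
c=np.load("wc2.npy",allow_pickle=True).item()
for q in [(283,6),(283.2,100),(284,230)]: print(onz("wrist",*q,.02,c).round(4))
E
```

```text
[ 0.3974 -0.4292  0.02  ]
[ 0.4644 -0.4357  0.02  ]
[ 0.5724 -0.4457  0.02  ]
```

```bash
python3 - <<'E'
from h import *
a=np.radians(84.4); R=down(a)
s0=manip.get_state()
manip.grip(0.36)
manip.move_l([.5455,-.4441,.06],0.15,R)
manip.move_l([.5455,-.4441,.0255],0.05)
print(manip.get_state()['wrist_force'].round(2))
manip.grip(0.0,60)
s=manip.get_state();print(s['wrist_force'].round(2),s['grip_width']*91)
manip.move_l([.5455,-.4441,.12],0.12)
manip.wait(0.2)
s=manip.get_state();print(s['time']-s0['time'],s['time'],s['eef_pos'].round(4),s['wrist_force'].round(2),s['ft_torque'].round(3),s['grip_width']*91)
cv2.imwrite("pics/wrist3.png",manip.capture("wrist")[:,:,::-1])
E
```

```text
[ 0.09 -0.25 -0.16]
[0.91 0.27 3.61] 19.59912590478704
3.5416999999999996 9.45 [ 0.5452 -0.4438  0.1191] [-0.13 -0.14 -4.74] [-0.001 -0.025  0.043] 19.444857010446803
```

View pics/wrist3.png

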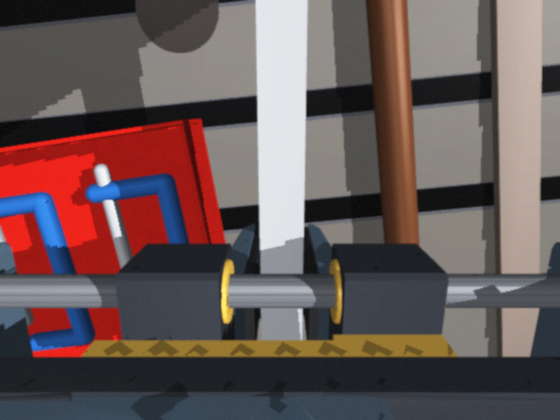

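The tube is held square in the jaws (19.5 mm) with about 4.6 N of weight, so 0.45 kg or so, near its middle. Next I carry it over the forks.

```bash
python3 - <<'E'
from h import *
R=down(np.radians(15.25))
s0=manip.get_state()
manip.move_l([.5455,-.4441,.24],0.25)
manip.goto([.555,.1115,.24],R)
manip.move_l([.555,.1115,.168],0.12)
manip.wait(0.1)
s=manip.get_state();print(s['time'],s['eef_pos'].round(4),s['wrist_force'].round(2),s['ft_torque'].round(3),s['grip_width']*91,s['joint_positions'].round(1))
c=manip.get_calibration("wrist");np.save("wc4.npy",c,allow_pickle=True)
for n in("wrist","side","top"):
    im=manip.capture(n)[:,:,::-1];cv2.imwrite(f"pics/{n}4.png",im)
    if n=="side": cv2.imwrite("pics/side4z.png",cv2.resize(im[130:280,190:340],None,fx=4,fy=4,interpolation=cv2.INTER_CUBIC))
    if n=="top": cv2.imwrite("pics/top4z.png",cv2.resize(im[180:290,180:340],None,fx=5,fy=5,interpolation=cv2.INTER_CUBIC))
E
```

```text
12.9833 [0.5556 0.1116 0.169 ] [ 0.14  0.35 -4.27] [-0.078 -0.016 -0.039] 19.690268622781115 [  9.   15.1 116.7   0.   48.   -6.3]
```

View pics/wrist4.png

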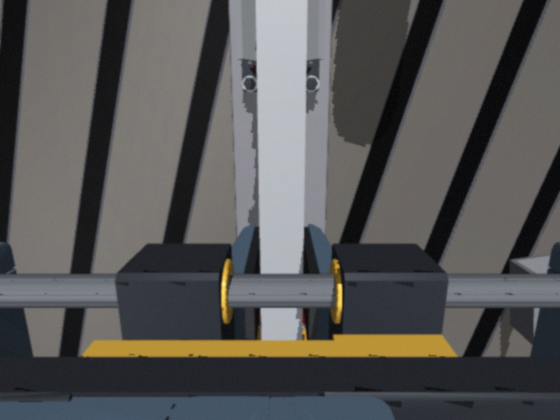

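View pics/side4z.png

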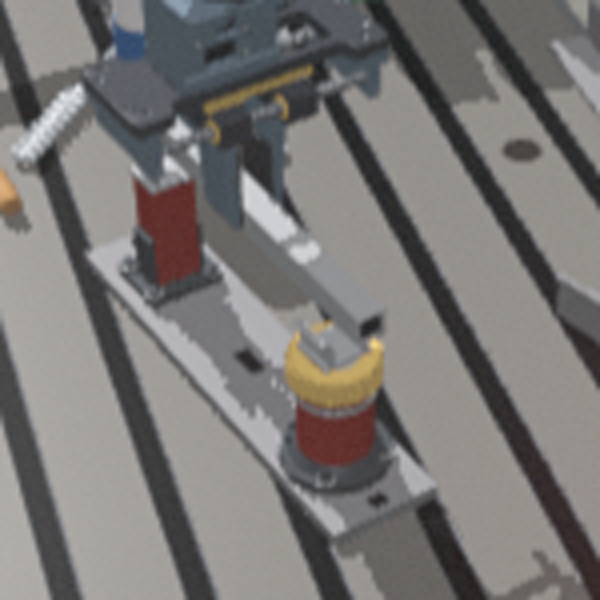

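View pics/top4z.png

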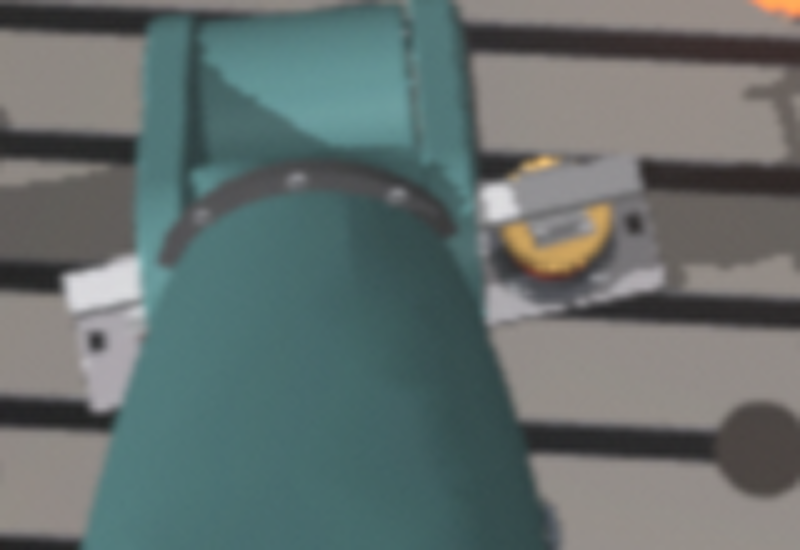

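```bash
python3 - <<'E'
from h import *
T=np.array([.5556,.1116]);f=np.array([np.cos(np.radians(105.3)),np.sin(np.radians(105.3))]);n=np.array([f[1],-f[0]])
def rel(p,o=T):return (p[:2]-o)@f*1e3,(p[:2]-o)@n*1e3
for q in [(638,155),(653,198)]: print("top",rel(onz("top",180+q[0]/5-.4,180+q[1]/5-.4,.163)))
for q in [(383,318),(340,338)]: print("side",rel(onz("side",190+q[0]/4-.4,130+q[1]/4-.4,.163)))
c=np.load("wc4.npy",allow_pickle=True).item()
print("rail mid w",[rel(onz("wrist",281.5,r,.012,c),np.array([.5832,.0087])) for r in (10,200)])
print("tube w",[rel(onz("wrist",u,r,.164,c),np.array([.5832,.0087])) for u,r in((281.5,5),(281.5,200))])
print("rail mid from wrist1",[rel(np.array(p),np.array([.5832,.0087])) for p in [((.5616+.638)/2,(-.0594-.0373)/2),((.4733+.5502)/2,(.2667+.2872)/2)]])
E
```

```text
top (np.float64(-153.1802519452878), np.float64(6.746005901798419))
top (np.float64(-155.4507230949296), np.float64(-17.094037761248718))
side (np.float64(-159.55716821575078), np.float64(1.9830747987186914))
side (np.float64(-160.53998736862388), np.float64(-29.094635395035777))
rail mid w [(np.float64(253.63223891286611), np.float64(1.1571865100794498)), (np.float64(103.96304236404137), np.float64(1.049472106872755))]
tube w [(np.float64(217.2056487006975), np.float64(0.7790364339179731)), (np.float64(140.43133513741978), np.float64(0.7237832518487143))]
rail mid from wrist1 [(np.float64(-59.40829335244256), np.float64(0.957695645874874)), (np.float64(277.5962569213303), np.float64(1.8663181044015948))]
```

The images show the tube centred over the rail to about 1 mm, with yaw matched. Its jack end is about 154 mm from the TCP, so it is within about 4 mm of central. I'll lower it while watching the force.

```bash
python3 - <<'E'
from h import *
s=manip.get_state();F0=s['wrist_force'];x,y=.555,.1115
z=.152
manip.move_l([x,y,z],0.06)
while z>.1325:
    s=manip.get_state();f=s['wrist_force']
    print(round(s['time'],2),round(z,4),s['eef_pos'].round(4),f.round(1),s['ft_torque'].round(2))
    if f[2]-F0[2]>9: break
    z-= .0015 if z>.1365 else .0007
    manip.move_l([x,y,z],0.02)
manip.wait(.1)
s=manip.get_state();print(s['time'],s['eef_pos'].round(4),s['wrist_force'].round(1),s['ft_torque'].round(2))
E
```

```text
13.55 0.152 [0.5547 0.1115 0.1514] [ 0.6 -0.9 -4.7] [-0.07  0.03  0.08]
13.8 0.1505 [0.5551 0.1115 0.1506] [ 0.5  0.4 -4.3] [-0.07  0.07  0.02]
14.05 0.149 [0.555  0.1115 0.149 ] [-0.3  0.6 -4.3] [-0.09  0.    0.  ]
14.3 0.1475 [0.555  0.1115 0.1474] [ 1.2 -0.3 -3.3] [-0.11 -0.01  0.07]
14.55 0.146 [0.555  0.1115 0.1459] [ 0.9 -0.4 -4.5] [-0.03 -0.05  0.04]
14.8 0.1445 [0.555  0.1115 0.1444] [-0.8 -0.1 -3.5] [-0.05 -0.1   0.1 ]
15.05 0.143 [0.555  0.1115 0.1429] [ 0.7  0.8 -3.5] [-0.05 -0.12  0.06]
15.3 0.1415 [0.555  0.1115 0.1414] [ 1.2  0.6 -4.9] [-0.09 -0.12  0.06]
15.55 0.14 [0.555  0.1115 0.1399] [ 0.8  0.6 -4.1] [-0.03 -0.13  0.11]
15.8 0.1385 [0.555  0.1115 0.1384] [ 0.2  0.4 -4.9] [-0.12 -0.17  0.15]
16.05 0.137 [0.555  0.1115 0.1369] [ 0.5 -0.9 -4.7] [ 0.01 -0.14  0.12]
16.3 0.1355 [0.555  0.1115 0.1354] [ 2.2  0.1 -3.6] [-0.08 -0.16  0.14]
16.55 0.1348 [0.555  0.1115 0.1348] [ 0.3  0.5 -3.7] [-0.06 -0.15  0.14]
16.8 0.1341 [0.5551 0.1115 0.1348] [-4.4 -0.7  9.6] [-0.28  0.89  0.15]
16.9 [0.5551 0.1115 0.1348] [-3.9 -1.   7.9] [-0.31  0.89  0.11]
```

Contact came at TCP z = 0.1348, which puts the tube's underside at 0.109 ± 0.001, the seat height. I'll open a little, rise and look.

```bash
python3 - <<'E'
from h import *
manip.move_l([.555,.1115,.1346],0.02)
manip.grip(0.45)
s=manip.get_state();print(s['time'],s['eef_pos'].round(4),s['wrist_force'].round(1),s['ft_torque'].round(2))
manip.move_l([.555,.1115,.20],0.2)
c=manip.get_calibration("wrist");np.save("wc5.npy",c,allow_pickle=True)
for n in("wrist","side"):
    im=manip.capture(n)[:,:,::-1];cv2.imwrite(f"pics/{n}5.png",im)
    if n=="side": cv2.imwrite("pics/side5z.png",cv2.resize(im[130:280,190:340],None,fx=4,fy=4,interpolation=cv2.INTER_CUBIC))
print(manip.get_state()['time'])
E
```

```text
17.675 [0.555  0.1115 0.1346] [-0.4  0.5  1.4] [-0.09 -0.03  0.01]
18.25
```

View pics/wrist5.png

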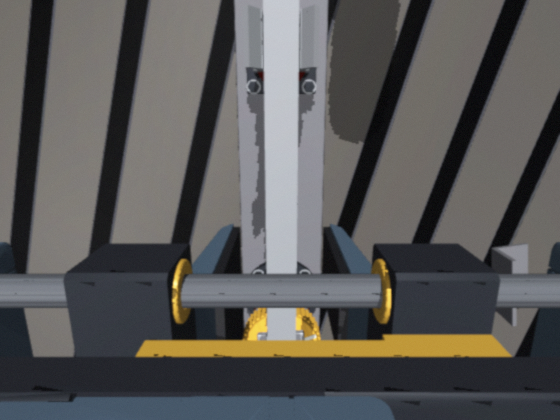

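View pics/side5z.png

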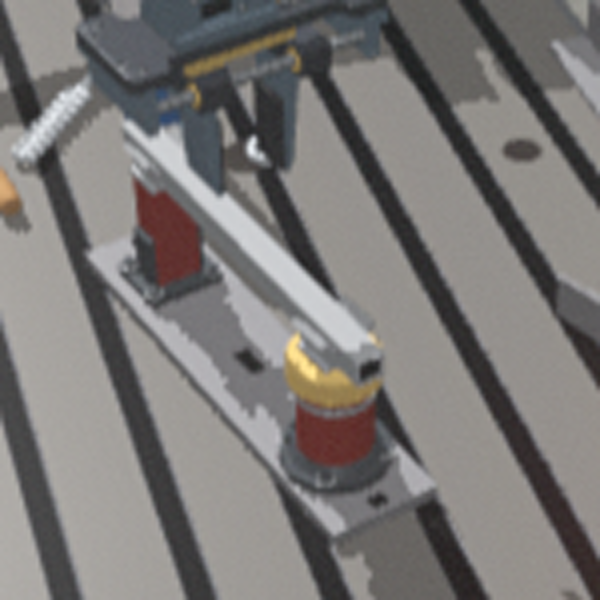

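The pictures show the tube down in both forks, lying straight along the rail, with the fork lips on either side of it. Now I move over the ring with the jaws swung +0.6 rad from square, grip it and check the centring force.

```bash
cat >> h.py <<'E'
SQ=np.radians(15.25)
def avg(n=5,dt=.02):
    F=[];M=[]
    for i in range(n):
        s=manip.get_state();F.append(s['wrist_force']);M.append(s['ft_torque'])
        if i<n-1: manip.wait(dt)
    return s['time'],np.mean(F,0),np.mean(M,0)
E
python3 - <<'E'
from h import *
R=down(SQ+.6)
manip.grip(1.0)
manip.goto([.584,.008,.17],R)
manip.move_l([.584,.008,.096],0.12)
manip.wait(.1)
b=avg();print(b[0],b[1].round(2),b[2].round(3));np.save("bias.npy",np.r_[b[1],b[2]])
manip.grip(0.0,20)
a=avg();print(a[0],(a[1]-b[1]).round(2),(a[2]-b[2]).round(3),manip.get_state()['grip_width']*91,manip.get_state()['eef_pos'].round(4))
j=R[:,2];print("along jaw",(a[1]-b[1])@j,"across",(a[1]-b[1])@R[:,1])
im=manip.capture("side")[:,:,::-1];cv2.imwrite("pics/side6z.png",cv2.resize(im[130:280,190:340],None,fx=4,fy=4,interpolation=cv2.INTER_CUBIC))
E
```

```text
20.8417 [-0.2 -0.2  0.2] [-0.073 -0.007 -0.008]
21.4667 [-3.16 -4.24  3.78] [-0.715  0.488  0.033] 61.2910272060562 [0.5837 0.0077 0.096 ]
along jaw -5.275484946944564 across -0.3345239869381514
```

View pics/side6z.png

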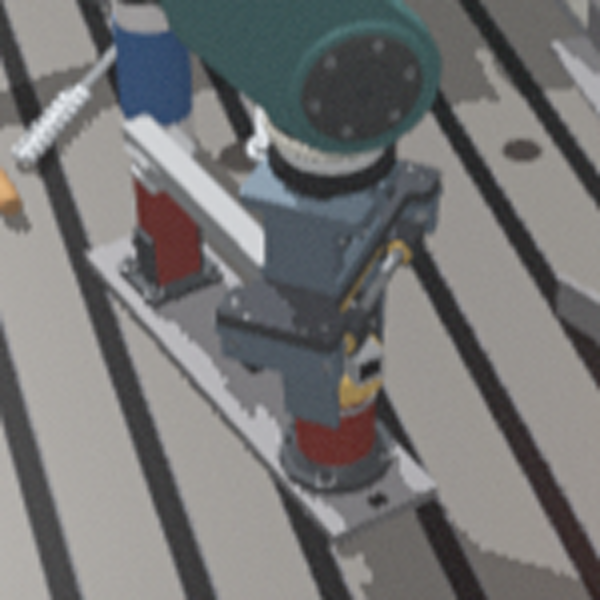

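The ring is gripped at 61.3 mm with a 5 N side load, so it is centred to well under 1 mm. I'll start the first stroke clockwise, stepping and watching the torque.

```bash
cat >> h.py <<'E'
import json
def stroke(cx,cy,z,th0,th1,step=.15,stop=.22,lim=99):
    """clockwise from th0 down to th1 (rad from square); returns th,z"""
    b=np.load("bias.npy");th=th0
    while th>th1+1e-6:
        d=min(step,th-th1); th-=d; z-=d*.01/(2*np.pi)
        manip.move_l([cx,cy,z],0.02,down(SQ+th))
        t,F,M=avg(3,.01)
        s=manip.get_state();real=np.arctan2(s['eef_rot'][1,2],s['eef_rot'][0,2])-SQ
        print(round(t,2),"th %.3f real %.3f"%(th,real),"F",(F-b[:3]).round(1),"Mz %.3f"%(M-b[3:])[2],"z",s['eef_pos'][2].round(4))
        if (M-b[3:])[2]>stop: break
    return th,z
E
python3 - <<'E'
from h import *
manip.grip(0.0,55)
R=down(SQ+.6)
manip.move_l([.5836,.0076,.096],0.02)
t,F,M=avg();b=np.load("bias.npy");print(t,(F-b[:3]).round(1),(M-b[3:]).round(3))
th,z=stroke(.5836,.0076,.096,.6,.3)
print(th,z)
E
```

```text
22.05 [0.  0.1 1.5] [ 0.002  0.067 -0.001]
22.37 th 0.450 real 0.451 F [-2.1 -0.1  4.5] Mz -0.014 z 0.0959
22.68 th 0.300 real 0.301 F [-1.5 -0.6  6.1] Mz -0.035 z 0.0957
0.3 0.09552253517072432
```

```bash
python3 - <<'E'
from h import *
s=manip.get_state();print(s['ft_torque'].round(3),s['wrist_force'].round(2),s['grip_width']*91)
im=manip.capture("side")[:,:,::-1];cv2.imwrite("pics/side7z.png",cv2.resize(im[130:280,190:340],None,fx=4,fy=4,interpolation=cv2.INTER_CUBIC))
im=manip.capture("wrist")[:,:,::-1];cv2.imwrite("pics/wrist7.png",im)
E
```

```text
[-0.118  0.321 -0.031] [-2.63 -0.97  6.66] 61.10808468407869
```

View pics/side7z.png

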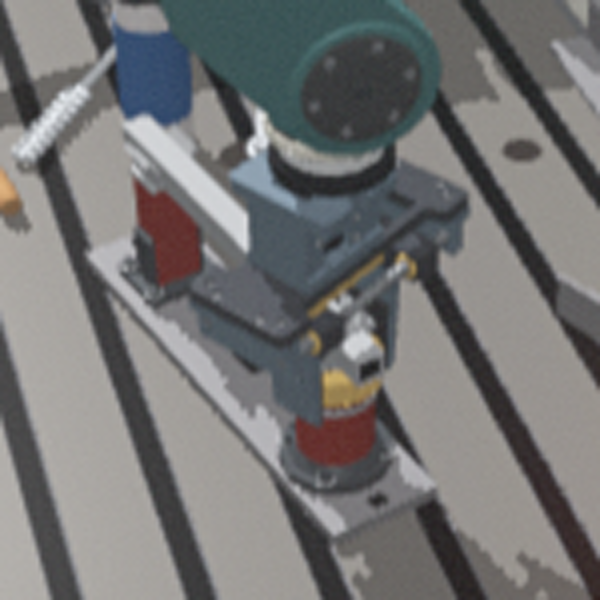

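View pics/wrist7.png

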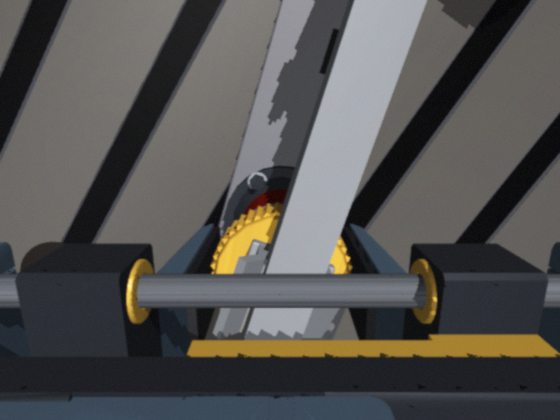

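The pictures show the tube unmoved in both forks, and the knurled ring held between the fingers. Resistance is low so far and the torque sign isn't certain yet, so I'll stop on the torque's magnitude and carry on.

```bash
sed -i 's/if (M-b\[3:\])\[2\]>stop: break/if abs((M-b[3:])[2])>stop: break/' h.py; python3 - <<'E'
from h import *
th,z=stroke(.5836,.0076,.0956,.3,-.6,step=.15,stop=.2)
print(th,z)
im=manip.capture("wrist")[:,:,::-1];cv2.imwrite("pics/wrist8.png",im)
E
```

```text
23.1 th 0.150 real 0.155 F [-0.9 -0.7  4.9] Mz -0.030 z 0.0955
23.42 th 0.000 real 0.005 F [-1.9 -0.4  5.5] Mz -0.034 z 0.0952
23.73 th -0.150 real -0.145 F [-1.5 -0.1  5. ] Mz -0.024 z 0.095
24.05 th -0.300 real -0.295 F [-2.1 -0.5  5.7] Mz -0.038 z 0.0948
24.37 th -0.450 real -0.445 F [-2.4 -0.8  5.7] Mz -0.027 z 0.0945
24.68 th -0.600 real -0.595 F [-2.3 -0.5  6.8] Mz -0.033 z 0.0943
-0.6 0.09416760551217294
```

View pics/wrist8.png

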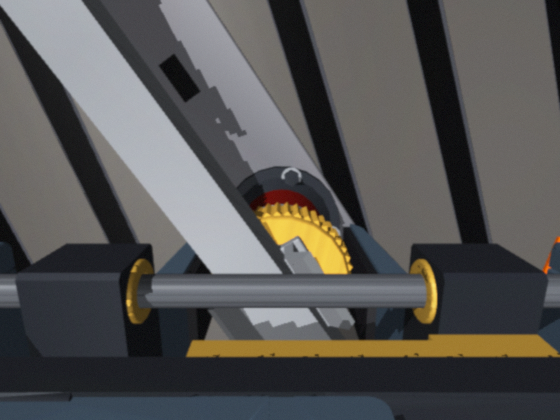

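Torque stayed near zero over the 1.2 rad and the fork stayed in line with the tube. I'll open, swing back and look for the ring's white mark to confirm the ring turned.

```bash
python3 - <<'E'
from h import *
manip.grip(1.0)
t0=manip.get_state()['time']
manip.goto([.5836,.0076,.0945],down(SQ+.6))
s=manip.get_state();print(t0,s['time'],s['eef_pos'].round(4))
c=manip.get_calibration("wrist");np.save("wc9.npy",c,allow_pickle=True)
im=manip.capture("wrist")[:,:,::-1];cv2.imwrite("pics/wrist9.png",im)
im=manip.capture("side")[:,:,::-1];cv2.imwrite("pics/side9z.png",cv2.resize(im[180:270,230:320],None,fx=6.5,fy=6.5,interpolation=cv2.INTER_CUBIC))
b=avg();print(b[0],b[1].round(2),b[2].round(3))
E
```

```text
25.3667 26.475 [0.5836 0.0076 0.0945]
26.6417 [-0.24  0.12 -0.14] [-0.04  -0.015 -0.004]
```

View pics/wrist9.png

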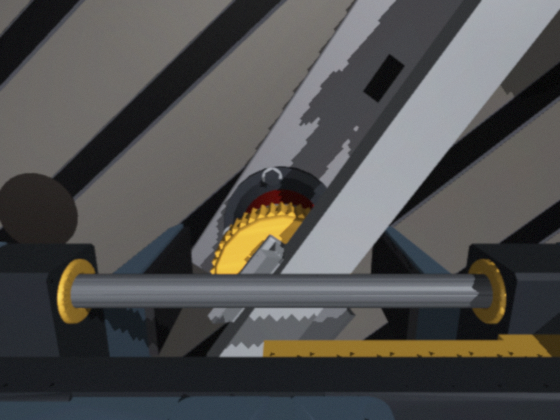

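View pics/side9z.png

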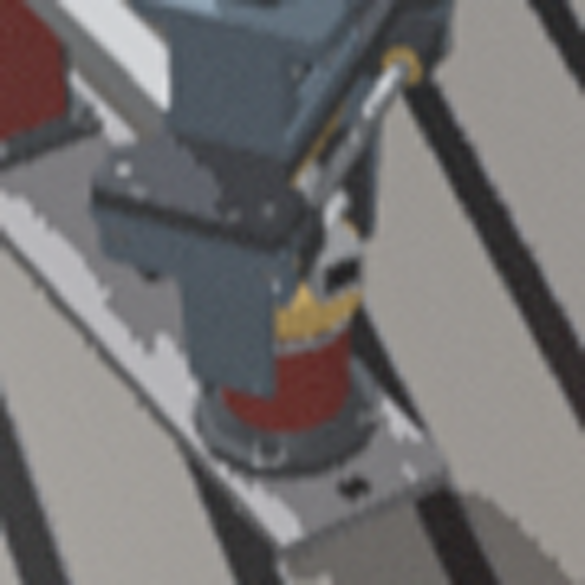

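The mark would have been in view in the earlier wrist picture, at about (310,225), if the ring had not turned. It isn't there, so the ring did turn. I'll start the second stroke.

```bash
python3 - <<'E'
from h import *
manip.grip(0.0,55)
b=np.load("bias.npy");a=avg();print(a[0],(a[1]-b[:3]).round(1),(a[2]-b[3:]).round(3))
th,z=stroke(.5836,.0076,.0942,.6,-.6,step=.12,stop=.13)
print(th,z)
E
```

```text
27.2833 [ 0.6  0.9 -0.9] [ 0.194 -0.089 -0.001]
27.57 th 0.480 real 0.480 F [-1.5  0.5  5.6] Mz -0.022 z 0.0943
27.85 th 0.360 real 0.360 F [-1.4  1.1  5.8] Mz -0.043 z 0.0941
28.13 th 0.240 real 0.240 F [-1.7  0.7  5.3] Mz -0.071 z 0.0939
28.42 th 0.120 real 0.120 F [-2.   1.3  6.2] Mz -0.015 z 0.0937
28.7 th 0.000 real -0.000 F [-2.1  1.2  5.4] Mz -0.031 z 0.0935
28.98 th -0.120 real -0.120 F [-2.   0.9  6.2] Mz -0.050 z 0.0933
29.27 th -0.240 real -0.240 F [-2.6  0.7  6.1] Mz -0.033 z 0.0931
29.55 th -0.360 real -0.360 F [-2.6  1.1  6.3] Mz -0.027 z 0.0929
29.83 th -0.480 real -0.480 F [-1.8  0.9  6.4] Mz -0.040 z 0.0927
30.12 th -0.600 real -0.600 F [-2.2  0.3  5.9] Mz -0.025 z 0.0925
-0.6 0.09229014068289731
```

```bash
python3 - <<'E'
from h import *
manip.grip(1.0)
manip.goto([.5836,.0076,.0925],down(SQ+.6))
c=manip.get_calibration("wrist");np.save("wc10.npy",c,allow_pickle=True)
im=manip.capture("wrist")[:,:,::-1];cv2.imwrite("pics/wrist10.png",im)
print(manip.get_state()['time'])
E
```

```text
31.9083
```

View pics/wrist10.png

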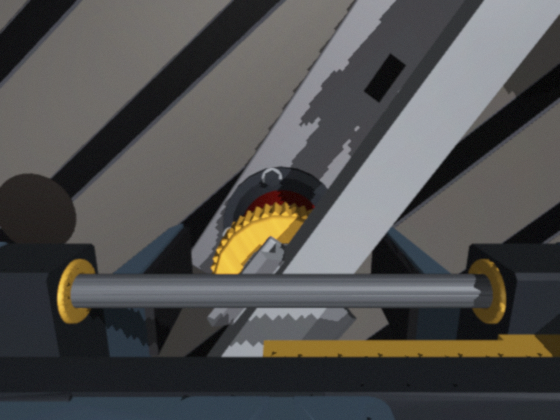

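The ring's front edge sits slightly lower in the picture (row 205 against 203), so it is descending with each stroke. On the third stroke I'll use finer steps.

```bash
python3 - <<'E'
from h import *
manip.grip(0.0,55)
b=np.load("bias.npy");a=avg();print(a[0],(a[1]-b[:3]).round(1),(a[2]-b[3:]).round(3))
th,z=stroke(.5836,.0076,.0923,.6,.1,step=.08,stop=.12)
print(th,z)
E
```

```text
32.55 [ 0.5  1.4 -0.6] [ 0.2   -0.066 -0.026]
32.82 th 0.520 real 0.521 F [-0.7  0.9  4.2] Mz -0.016 z 0.0924
33.08 th 0.440 real 0.441 F [-1.2  1.3  5.3] Mz -0.107 z 0.0922
33.35 th 0.360 real 0.361 F [-1.6  2.   5.4] Mz -0.241 z 0.0921
0.36 0.09191802813657945
```

The torque is now climbing, with magnitudes 0.016, 0.107 and 0.241, so the ring has met the washer after about 2.5 rad. The moment sign comes out reversed, which fits how the tube's weight moment read earlier. Free running read about 0.03 against the nominal 0.09, so I'll aim for a reading of about 0.40, which leaves margin on both sides. I'll use small steps.

```bash
python3 - <<'E'
from h import *
b=np.load("bias.npy");a=avg(6,.02);print(a[0],"Mz",(a[2]-b[3:])[2].round(3))
th,z=.36,.0919
for i in range(6):
    d=.035;th-=d;z-=d*.0016
    manip.move_l([.5836,.0076,z],0.02,down(SQ+th))
    a=avg(6,.015);m=-(a[2]-b[3:])[2];print(round(a[0],2),"th %.3f"%th,"M %.3f"%m,(a[1]-b[:3]).round(1))
    if m>.36: break
print(th,z)
E
```

```text
33.4333 Mz -0.224
33.77 th 0.325 M 0.136 [-2.1  1.2  6.6]
34.1 th 0.290 M 0.102 [-2.   1.1  6.9]
34.43 th 0.255 M 0.170 [-2.8  1.3  7.2]
34.77 th 0.220 M 0.176 [-2.5  0.9  7.8]
35.1 th 0.185 M 0.224 [-2.9  1.   8.8]
35.43 th 0.150 M 0.278 [-3.   0.9  9.1]
0.14999999999999988 0.09156399999999999
```

```bash
python3 - <<'E'
from h import *
b=np.load("bias.npy");a=avg(6,.02);print(a[0],"Mz",(a[2]-b[3:])[2].round(3))
th,z=.15,.09156
for i in range(5):
    d=.03;th-=d;z-=d*.0016
    manip.move_l([.5836,.0076,z],0.02,down(SQ+th))
    a=avg(6,.015);m=-(a[2]-b[3:])[2];print(round(a[0],2),"th %.3f"%th,"M %.3f"%m,(a[1]-b[:3]).round(1))
    if m>.375: break
print(th,z)
E
```

```text
35.5167 Mz -0.268
35.85 th 0.120 M 0.234 [-3.3  1.1  9.3]
36.18 th 0.090 M 0.167 [-3.4  0.8  9.9]
36.52 th 0.060 M 0.380 [-3.8  0.7 10.6]
0.06 0.09141599999999998
```

The climb is jerky. The peaks are the useful lower bound, because readings at rest relax: 0.24, 0.28, and now 0.38 N m. The angle past contact, about 0.4 rad, also suggests roughly 0.4–0.5 N m. I'll take one or two very small nudges to confirm.

```bash
python3 - <<'E'
from h import *
b=np.load("bias.npy");a=avg(6,.02);print(a[0],"Mz",(a[2]-b[3:])[2].round(3))
th,z=.06,.0914
for i in range(2):
    d=.012;th-=d
    manip.move_l([.5836,.0076,z],0.02,down(SQ+th))
    a=avg(8,.015);m=-(a[2]-b[3:])[2];print(round(a[0],2),"th %.3f"%th,"M %.3f"%m,(a[1]-b[:3]).round(1))
    if m>.41: break
E
```

```text
36.6 Mz -0.377
36.97 th 0.048 M -0.252 [-3.4  1.  10.5]
37.33 th 0.036 M -0.542 [-3.6  1.2 10.8]
```

The sign has flipped to the physically expected one. Slow nudges show a true drive torque of +0.54 N m. The earlier negative readings were the arm springing back after slightly overshooting each larger step. That is firm, so I stop here, check once more without moving, and let go.

```bash
python3 - <<'E'
from h import *
b=np.load("bias.npy");a=avg(8,.02);print(a[0],"Mz",(a[2]-b[3:])[2].round(3))
s=manip.get_state();print(np.arctan2(s['eef_rot'][1,2],s['eef_rot'][0,2])-SQ,s['joint_positions'].round(3))
print(np.array(manip.solve_ik([.5836,.0076,.0914],down(SQ+.036))).round(3))
E
```

```text
37.45 Mz 0.533
0.03862182086177057 [-1.5370e+00  2.3567e+01  1.1566e+02 -2.3000e-02  4.0779e+01 -1.8982e+01]
[ -1.542  23.603 115.67   -0.     40.728 -18.854]
```

The torque holds steady at 0.53 N m, within the firm band. Now I release, rise and inspect.

```bash
python3 - <<'E'
from h import *
manip.grip(1.0)
print(manip.get_state()['wrist_force'].round(2))
manip.move_l([.5836,.0076,.21],0.15)
manip.goto([0.622,0.132,0.30],down(np.radians(105.25)))
c=manip.get_calibration("wrist");np.save("wc11.npy",c,allow_pickle=True)
im=manip.capture("wrist")[:,:,::-1];cv2.imwrite("pics/wrist11.png",im)
cv2.imwrite("pics/w11z.png",cv2.resize(im[70:160,90:225],None,fx=5.5,fy=5.5,interpolation=cv2.INTER_CUBIC))
im=manip.capture("side")[:,:,::-1];cv2.imwrite("pics/side11.png",im)
print(manip.get_state()['time'])
E
```

```text
[-0.35 -1.24 -0.42]
40.3417
```

View pics/wrist11.png

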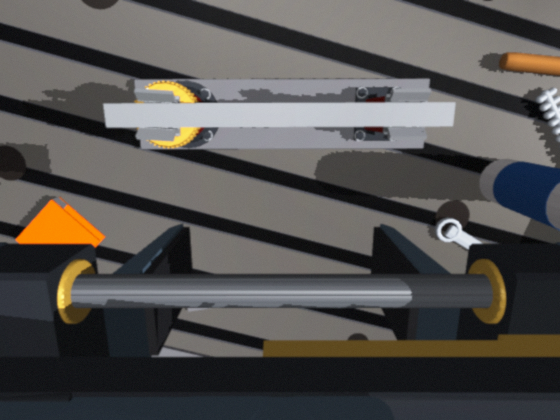

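View pics/w11z.png

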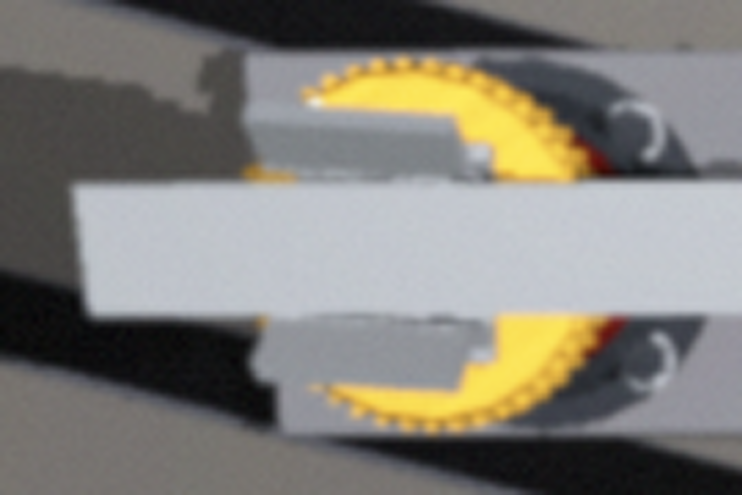

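View pics/side11.png

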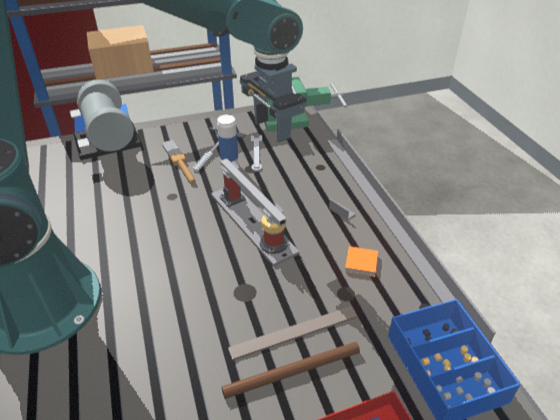

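```bash
python3 - <<'E'
from h import *
c=np.load("wc11.npy",allow_pickle=True).item()
a=onz("wrist",104.4,115,.129,c);b=onz("wrist",454.5,114,.129,c)
print(np.linalg.norm(a-b),((a+b)/2).round(4)); j=np.array([.5838,.0085,.129]);f=np.array([-.2639,.9646,0])
print("mid along",((a+b)/2-j)@f, "tilt check widths px", )
im=cv2.imread("pics/wrist11.png").min(2)
for u in (120,150,400,440): print(u,np.where(im[90:140,u]>165)[0][[0,-1]]+90)
x=lambda q:(90+q[0]/5.5-.4,70+q[1]/5.5-.4)
m=onz("wrist",*x((315,102)),.099,c);print("mark ang",np.degrees(np.arctan2(m[1]-j[1],m[0]-j[0])),np.linalg.norm((m-j)[:2]))
m=np.array([.6043,.0239]);print(np.degrees(np.arctan2(m[1]-j[1],m[0]-j[0])),np.linalg.norm(m-j[:2]))
E
```

```text
0.29970644436455834 [0.5549 0.1121 0.129 ]
mid along 0.10758672094411387 tilt check widths px
120 [104 126]
150 [103 126]
400 [103 125]
440 [102 125]
mark ang -133.93250672591444 0.02824598164401705
36.91459013249975 0.025640007800310796
```

The tube measures 299.7 mm at the seated height, and its middle is 107.6 mm along the rail, 2.4 mm off centre. The ring mark went from +37° to −134°, which is 2.98 rad clockwise against 2.96 commanded, so the grip didn't slip. The fork is turned only about 0.07 rad against the tube. I'm handing in.

```bash
python3 - <<'E'
from h import *
print(manip.get_state()['time']); print(manip.close_job())
E
```

```text
40.3417
the job is handed in; nothing more can be done
None
```

The job is handed in at 40.3 s of the 64 s allowed. The tube lies in both forks and the lock ring is nipped up at about 0.53 N m, near the top of the firm band (0.35–0.55). I got no verdict back.

- **Tube:** I set it down with at most about 14 N of push. In the last picture it measures 299.7 mm when taken at seated height, so it is right down on both seats. Its middle is 2.4 mm off centre.
- **Ring:** I turned it clockwise in three strokes. The white mark moved 2.98 rad against 2.96 rad commanded, so the fingers did not slip. It met the washer after about 2.5 rad.
- **Torque readings:** During the larger steps these misled me, showing the opposite sign and jumping about. I take that to be the arm springing back after overshooting. The 0.53 N m comes from two slow final nudges and held steady before I let go. Momentary peaks during the earlier steps could not be seen.
- **Everything else:** The fork moved only about 0.07 rad, by eye, against the tube. In the last pictures the jig and the bystanders in view look undisturbed, and nothing is touching the robot.

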